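# Dress the boathouse display board

## Task

Dress the wooden display board on the shelf: stand the black reel centred on the round cork pad with the orange bobber upright on the middle of its top, lay the stainless spinner flat and centred on the dark slate strip, lengthwise along it, and stand the green glass float upright between the two, right in the middle of the board. Set the glass down gently, never letting it drop, and leave the amber float and the blue bobber where they are.

Things in the scene. Friction and masses are not known exactly. Their poses are not given: they have to be found in the camera images.
- reel_center (a point): Black fishing reel spool wound with pale line, lying flat (axis upright): two flanges 56 mm across and 6 mm thick around a 48 mm wound core, 32 mm tall, flat top with a steel disc in its middle, 0.09 kg. Point: on its axis, 16 mm above its underside; z is up.
- bobber_center (a point): Orange bobber with white lower half and a short stem on top, standing upright on a flat foot 22 mm across: 30 mm across at its widest (16 mm up), 42 mm tall (the top 8 mm is a stem 8 mm across), 0.02 kg. Point: on its axis, 18 mm above its underside; z is up.
- spinner_center (a point): Stainless spinner lure with red bands, lying flat: body 36 mm long, 12 mm wide and 12 mm high, with a wire eye reaching 50 mm from the point towards its -x and a flat 20 mm wide, 3 mm thick steel blade reaching 56 mm towards its +x; 0.03 kg. Point: centre of the body, 6 mm above its underside; x runs along its length, z is up. Grip it across the body.
- green_float_center (a point): Green glass float, a ball 52 mm across fixed on a flat tan rope foot 38 mm across and 10 mm high; 56 mm tall to the top of the ball, with a small knob on top (to 58 mm); 0.10 kg. Point: centre of the ball, 30 mm above the underside; z is up.
- board: Fixed flat wooden display board, 130 mm (x, front to back) by 300 mm (y, along its length), 12 mm thick, lying on the shelf. Origin: middle of its underside; z is up. It carries the cork pad and the slate strip, one towards each end of its length, in either order.
- cork: Fixed round cork pad on the board, 72 mm across, 4 mm thick, its centre 100 mm from the board's middle. Origin: centre of its underside (on the board's top, 12 mm above the shelf); z is up.
- slate: Fixed dark grey slate strip on the board, 120 mm long (its x, front to back across the board) by 52 mm wide (y), 4 mm thick, its centre 100 mm from the board's middle on the other side from the cork. Origin: centre of its underside (on the board's top, 12 mm above the shelf); z is up.
- amber_float_center (a point): Loose golden amber glass float, otherwise the same as the green one; to be left alone. Point: centre of the ball, 30 mm above the shelf.
- blue_bobber_center (a point): Blue bobber with white lower half, otherwise the same as the orange one; to be left alone. Point: on its axis, 18 mm above the shelf.
Not all that is in view belongs to the job. What is meant by the part that bears reel_center is not red, and is the larger of those in its own colour. Several things look just like the part that bears green_float_center: the one meant starts nearest to the robot's base.

How it is judged (in metres and radians):
At the end, for the whole second after the job is handed in: Reel flat on cork, 12 mm of centre; orange bobber upright on the reel, 10 mm of its axis; spinner flat on slate, 15 mm of centre, 0.26 rad of its length (either way); green float upright on the board, 15 mm of its middle; all released, at rest; amber float and blue bobber moved under 20 mm (horizontal distance between reel_center and cork below 0.012 m and z of reel_center in the frame of cork between 0.016 and 0.024 m and angle between reel_center's own z axis and vertical below 0.1 rad and horizontal distance between bobber_center and reel_center below 0.01 m and z of bobber_center in the frame of reel_center between 0.03 and 0.038 m and angle between each of bobber_center, green_float_center's own z axis and vertical below 0.15 rad and horizontal distance between spinner_center and slate below 0.015 m and z of spinner_center in the frame of slate between 0.006 and 0.014 m and angle between spinner_center's own z axis and vertical below 0.25 rad and angle between the x axis of spinner_center and the x axis of slate, either way round below 0.26 rad and horizontal distance between green_float_center and board below 0.015 m and z of green_float_center in the frame of board between 0.038 and 0.046 m and linear speed of each of reel, bobber, spinner, green_float below 0.02 m/s and distance of each of blue_bobber_center, amber_float_center from where it was at the start of the episode below 0.02 m); the robot touches nothing.
It fails at once if the green glass float is dropped (moves faster than 0.6 m/s, a fall of about 18 mm, while not held) (contact force between the fingers and green_float below 0.05 N and linear speed of green_float above 0.6 m/s).
It fails at once if the amber float or the blue bobber is moved 20 mm or more (distance of any of amber_float_center, blue_bobber_center from where it was at the start of the episode above 0.02 m).
It also fails if it takes over 96 s, if anything falls off the work surface, if the arm or the gripper's body presses on something with over 40 N, if the wrist force passes 120 N, or if a joint passes its speed limit or range.

## Robot

A 6-joint arm with a two-finger parallel gripper is mounted at the origin on the work surface. World frame = base frame: x ahead of the robot, y to its left, z up, the work surface at z = 0. Lengths are in m, angles in degrees, forces in N, time in s.
With the tool pointing down it reaches from about 0.375 to 0.925 m from the base axis. Payload 5.7 kg.
Tool frame: the origin (TCP) lies midway between the tips of the shut fingers; the grasp point (between the pads) lies 19 mm behind it (manip.tcp_to_grasp is the distance from the TCP to the grasp point, in m); z points along the fingers, x is the direction in which the jaws open and shut, and the axes are right-handed (so a half turn about z gives the same grasp; the last joint's range is limited). The gripper opens to 88 mm and grips with 3 to 60 N. Pads are 20 mm wide; open, the fingers measure 115 mm over their backs; the gripper's body (75 mm by 178 mm) begins 61 mm behind the grasp point.
Start: joints at [-81.194, 20.558, 86.54, -0, 72.909, -6.595], TCP at [0.159, -0.578, 0.223] pointing down, gripper open.
Joint ranges: [-170.27, 170.27], [-57.76, 135], [12.27, 136.19], [-55.21, 235.2], [11.17, 155.16], [-170.74, 170.74]. Speed limits (degrees/s): [136.94, 136.94, 180, 180, 180, 180].

## Interface

Orientations are given as [roll, pitch, yaw] about the fixed x, y, z axes, in that order (R = Rz(yaw) Ry(pitch) Rx(roll)).
In Python, from plant import read_state, imaging, manip gives the robot as it stands.
- The arm moves only by the shell command python3 -m inch 'ROWS'. ROWS is JSON, a list of rows, each an object with "hand": the finger opening in cm, from 0 to 8.78; "travel": the shift along the tool's x, y, z in cm, a list of three; "spin": the turn about the tool's z in units of 8 degrees (1.0 is 8 degrees). In form: [{"hand": hand, "travel": [tx, ty, tz], "spin": spin}, ...]. A call has 1 to 12 rows; each row shifts and turns the pose as measured when the row begins, along the tool's axes as they then stand; what a row does not reach is not made up. A row lasts 1/8 s, in which the tool goes at most 62.5 mm and 10.7 degrees, less where a joint would pass 70% of its speed; a pose out of reach is approached as far as the arm can. A call with a gripper value outside its range is refused whole. The fingers move at their own pace and stop on an object; the grip force is fixed at half the most. Time passes only in rows, so rows that do not move let the fingers close. It gives the time, the measured TCP pose, the force and the opening at its end, in the units of the state.
- read_state(): the state, without advancing time (a new reading comes with each control period).
- imaging.capture(name): name is "side" or "top" or "wrist"; returns a dict with "image" (480x640x3 uint8, blue, green, red), "fx", "fy", "cx", "cy" (pixels), "xyz" and "attitude" of the camera in the world; the wrist camera has in their place "mount" (4x4, takes a point from camera to tool coordinates, whose origin is the TCP and whose axes are the tool frame's). Camera axes: x right, y up, looking along -z (the intrinsics and any distortion apply to the point x, -y, -z); pixel columns grow to the right and rows downward; lengths in m; the calibration is good to about 2 mm. The wrist camera is an equidistant fisheye: a pixel r from the principal point sees the ray r / f radians off the axis. A picture is of the moment at which its call begins: read the wrist's pose just before it. There is no depth.
- manip.finish_job(): hands the job in, once; it reports no verdict.
The state is a dict: "time": time; "joint_pos": joint angles; "dq": joint speeds; "joint_torque": joint torques, N m; "ee_pos": TCP position; "ee_rot": TCP orientation; "contact_force": force on the tool from outside, world axes, zero at the start; "torque": the same for the moment, N m; "gripper_width": finger opening in m.
Only numpy, scipy, OpenCV 4.12 (cv2) and the standard library are available. Lean on these libraries where they do the work, as an engineer would, in place of code of your own. Each camera call takes 0.05 s, during which the arm holds its last target. There are 200 camera calls.

## Working session

There is one attempt and no reset: what is moved stays moved. The work goes in short steps, Python scripts to look and compute and a shell command to move; the robot and the scene stay as the last step left them, time stands still between calls to the robot, and variables do not carry over. Pictures are saved under pics/ and viewed, about 12 in all and at most 16, crops included, and the job is handed in when it is done.

```bash
mkdir -p pics; ls; cat > h.py <<'E'
import numpy as np, cv2
from plant import read_state, imaging, manip
from scipy.spatial.transform import Rotation as R
def cap(n,f=None):
    s=read_state(); c=imaging.capture(n); c['s']=s
    if f: cv2.imwrite('pics/'+f,c['image'])
    return c
E
python3 - <<'E'
from h import *
s=read_state();print(s)
for n in('side','top','wrist'):
    c=cap(n,n+'0.png'); print({k:v for k,v in c.items() if k not in('image','s')})
E
```

```text
pics
{'time': 0.0, 'joint_pos': array([-8.11956469e+01,  2.05957698e+01,  8.65973250e+01,  4.07669513e-04,
        7.29095298e+01, -6.59632255e+00]), 'dq': array([-0.08868764, -0.08714138, -0.0381443 ,  0.09159443,  0.0768481 ,
       -0.00253974]), 'joint_torque': array([ 9.20397688e-04, -5.15378809e+01, -2.70729017e+01,  6.76086056e-02,
        3.47705721e-02, -1.36291874e-04]), 'ee_pos': array([ 0.15921456, -0.5777824 ,  0.22184315]), 'ee_rot': array([-1.79987824e+02,  1.01900566e-01, -7.45994337e+01]), 'contact_force': array([ 0.19751573, -0.80775332,  0.49352969]), 'torque': array([0.04860919, 0.03099727, 0.0417042 ]), 'gripper_width': 0.08794941596240768}
{'fx': 449.0354801230542, 'fy': 449.0354801230542, 'cx': 321.37798898022004, 'cy': 235.35645702126953, 'xyz': array([0.11686408, 0.5416544 , 0.64520913]), 'attitude': array([  48.08000732,   -1.20024495, -143.58405474])}
{'fx': 503.5392996673218, 'fy': 503.5392996673218, 'cx': 326.0102672999743, 'cy': 242.36889391407874, 'xyz': array([ 0.4005735 , -0.01372431,  0.90333289]), 'attitude': array([  7.03789132,   0.42537255, -91.14172769])}
{'fx': 371.64829954431775, 'fy': 371.64829954431775, 'cx': 322.8796201464842, 'cy': 236.44872985555952, 'mount': array([[ 9.99999896e-01,  4.19459158e-04, -1.76887638e-04,
        -3.11125739e-04],
       [ 3.64533176e-04, -9.70584614e-01, -2.40759994e-01,
        -6.47037026e-02],
       [-2.72673404e-04,  2.40759904e-01, -9.70584666e-01,
        -1.62924453e-01],
       [ 0.00000000e+00,  0.00000000e+00,  0.00000000e+00,
         1.00000000e+00]])}
```

View pics/top0.png

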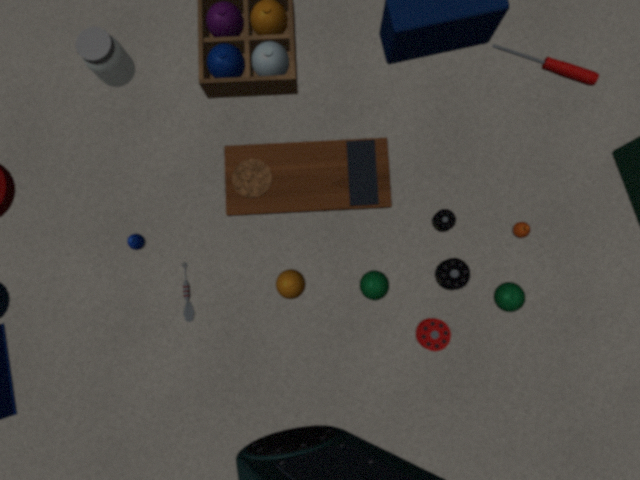

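View pics/side0.png

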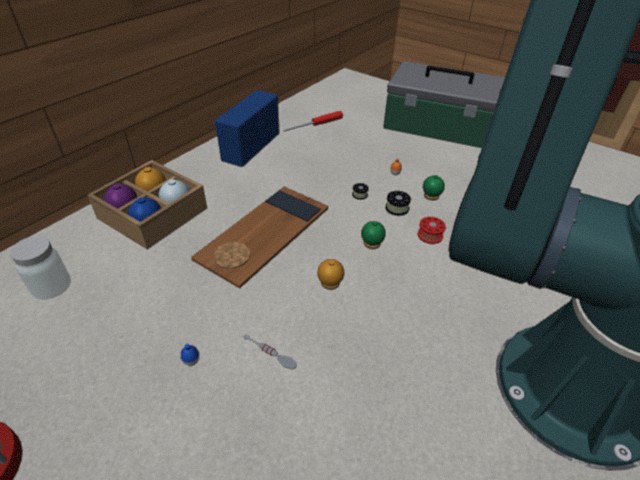

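The top view shows the cork at (252,178), slate at (362,172), reels at black small (444,220), black large (454,274) and red (433,334), and green floats at (374,285) and (509,297). It also has the amber float at (290,284), blue bobber (136,241), orange bobber (521,230) and spinner (187,290). I take the larger black reel as the one meant, and next I'll work out which green float is nearer the base.

```bash
cat >> h.py <<'E'
def rays(c,px):
    px=np.array(px,float).reshape(-1,2)
    u=(px[:,0]-c['cx'])/c['fx']; v=(px[:,1]-c['cy'])/c['fy']
    if 'mount' in c:
        r=np.hypot(u,v)+1e-12; d=np.c_[np.sin(r)*u/r,-np.sin(r)*v/r,-np.cos(r)]
        s=c['s']; Rt=R.from_euler('xyz',s['ee_rot'],degrees=True).as_matrix()
        M=c['mount']; return Rt@M[:3,3]+s['ee_pos'], d@(Rt@M[:3,:3]).T
    d=np.c_[u,-v,-np.ones(len(u))]
    return np.array(c['xyz']), d@R.from_euler('xyz',c['attitude'],degrees=True).as_matrix().T
def onplane(c,px,z):
    o,d=rays(c,px); return (o+d*((z-o[2])/d[:,2])[:,None])
def blobs(c,lo,hi,roi=None,amin=40,k=3):
    """HSV blobs: centroid, area, minAreaRect; roi x0,y0,x1,y1"""
    h=cv2.cvtColor(c['image'],cv2.COLOR_BGR2HSV); m=cv2.inRange(h,np.array(lo),np.array(hi))
    if roi is not None:
        q=np.zeros_like(m); q[roi[1]:roi[3],roi[0]:roi[2]]=255; m&=q
    m=cv2.morphologyEx(m,cv2.MORPH_CLOSE,np.ones((k,k)))
    out=[]
    for t in cv2.findContours(m,cv2.RETR_EXTERNAL,cv2.CHAIN_APPROX_NONE)[0]:
        a=cv2.contourArea(t)
        if a>=amin:
            M=cv2.moments(t); out.append((np.array([M['m10'],M['m01']])/a,a,cv2.minAreaRect(t),t))
    return sorted(out,key=lambda b:-b[1])
E
python3 - <<'E'
from h import *
c=cap('top')
def show(n,lo,hi,roi,z):
    for b in blobs(c,lo,hi,roi): print(n,b[0].round(1),b[1],np.round(b[2][1],1),round(b[2][2],1),onplane(c,b[0],z).round(4)[0], 'hyp',np.hypot(*onplane(c,b[0],z)[0,:2]).round(3))
show('green',(50,100,30),(90,255,255),(330,250,540,320),.03)
show('amber',(12,120,50),(28,255,255),(260,260,320,310),.03)
show('blue',(100,120,40),(130,255,255),(120,220,160,260),.02)
show('orange',(3,120,60),(16,255,255),(500,210,545,250),.02)
show('black',(0,0,0),(180,255,45),(420,200,480,300),.026)
show('slate',(0,0,0),(180,110,70),(335,130,395,215),.016)
show('board',(5,90,20),(20,255,255),(215,130,400,225),.012)
h=cv2.cvtColor(c['image'],cv2.COLOR_BGR2HSV)
for p in [(250,178),(240,170),(300,180),(362,172),(187,290),(188,312),(184,265),(350,240)]: print(p,h[p[1],p[0]])
im=c['image']; 
a=cv2.resize(im[200:350,340:540],None,fx=4,fy=4,interpolation=cv2.INTER_CUBIC); cv2.imwrite('pics/crop1.png',cv2.convertScaleAbs(a,alpha=1.6))
E
```

```text
green [509.  296.6] 596.5 [27. 28.] 90.0 [ 0.408  -0.3223  0.03  ] hyp 0.52
green [374.  284.8] 552.0 [27. 26.] 90.0 [ 0.4329 -0.0908  0.03  ] hyp 0.442
amber [289.3 283.6] 549.5 [27. 27.] 90.0 [0.438  0.0555 0.03  ] hyp 0.441
blue [134.7 241.1] 134.5 [13. 13.] 90.0 [0.519  0.3298 0.02  ] hyp 0.615
orange [521.1 229.2] 174.5 [14. 16.] 90.0 [ 0.526  -0.3547  0.02  ] hyp 0.634
black [452.2 273.8] 794.0 [30.7 33.5] 71.6 [ 0.4494 -0.2277  0.026 ] hyp 0.504
black [443.5 220.1] 346.5 [19.8 21.9] 45.0 [ 0.5443 -0.2172  0.026 ] hyp 0.586
slate [362.1 173.5] 1918.0 [70.2 55.1] 86.4 [ 0.6341 -0.0769  0.016 ] hyp 0.639
board [295.3 177.1] 9193.0 [ 69.5 164.8] 87.1 [0.631 0.044 0.012] hyp 0.633
(250, 178) [ 15 142  70]
(240, 170) [ 13 124  76]
(300, 180) [ 13 151  64]
(362, 172) [99 75 34]
(187, 290) [178  77  60]
(188, 312) [101  28  73]
(184, 265) [ 0  4 71]
(350, 240) [15 21 96]
```

View pics/crop1.png

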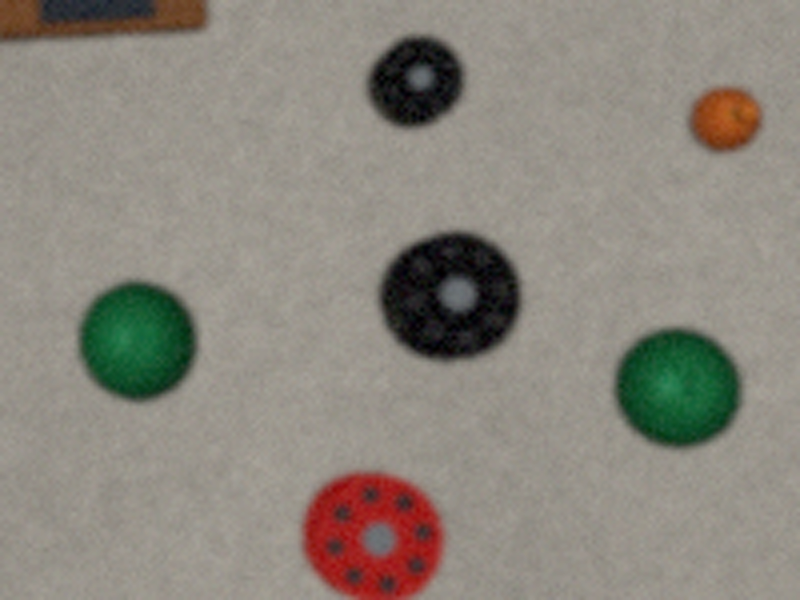

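The crop confirms two choices. The larger black reel is at (452,274), against the small one at (443,220). The green float at (374,285) is 0.44 m from the base, against 0.52 m for the other. Next I'll locate the board, cork, slate and spinner.

```bash
python3 - <<'E'
from h import *
c=cap('top'); h=cv2.cvtColor(c['image'],cv2.COLOR_BGR2HSV)
# board incl. slate: saturated or dark
m=((h[...,1]>60)|(h[...,2]<50)).astype(np.uint8)*255
q=np.zeros_like(m);q[128:225,212:402]=255;m=cv2.morphologyEx(m&q,cv2.MORPH_OPEN,np.ones((5,5)))
t=max(cv2.findContours(m,0,1)[0],key=cv2.contourArea)
p=cv2.approxPolyDP(cv2.convexHull(t),6,True)[:,0]
w=onplane(c,p,.012); print(p.tolist(),w.round(4).tolist(),w.mean(0), cv2.minAreaRect(onplane(c,t[:,0],.012)[:,:2].astype(np.float32)))
m=((h[...,2]<50)&(h[...,0]>60)).astype(np.uint8)*255; m[:, :335]=0;m[:,395:]=0;m[:130]=0;m[215:]=0
m=cv2.morphologyEx(m,cv2.MORPH_OPEN,np.ones((5,5)))
t=max(cv2.findContours(m,0,1)[0],key=cv2.contourArea)
print('slate',cv2.minAreaRect(onplane(c,t[:,0],.016)[:,:2].astype(np.float32)))
g=c['image'].astype(int); bg=cv2.medianBlur(c['image'],61).astype(int)
m=(np.abs(g-bg).sum(2)>45).astype(np.uint8)*255
q=np.zeros_like(m);q[255:330,170:210]=255;m=cv2.morphologyEx(m&q,cv2.MORPH_CLOSE,np.ones((5,5)))
t=max(cv2.findContours(m,0,1)[0],key=cv2.contourArea); print(cv2.boundingRect(t))
w=onplane(c,t[:,0],.004); print('spin',w.min(0),w.max(0), cv2.minAreaRect(w[:,:2].astype(np.float32)))
b=cv2.resize(c['image'][120:330,160:400],None,fx=3,fy=3,interpolation=2); cv2.imwrite('pics/crop2.png',cv2.convertScaleAbs(b,alpha=1.6))
E
```

```text
[[386, 138], [390, 206], [226, 214], [225, 146]] [[0.7007, -0.1228, 0.012], [0.5742, -0.1256, 0.012], [0.5659, 0.1695, 0.012], [0.6922, 0.1719, 0.012]] [0.63325091 0.02325243 0.012     ] ((0.6332753896713257, 0.02302330732345581), (0.13055948913097382, 0.2986507713794708), 1.7851486206054688)
slate ((0.637079656124115, -0.07705369591712952), (0.11523683369159698, 0.04864970222115517), 0.4046884775161743)
(183, 280, 12, 42)
spin [0.37663084 0.22716349 0.004     ] [0.44919123 0.24745853 0.004     ] ((0.41300779581069946, 0.2375635951757431), (0.0728195384144783, 0.017967302352190018), 3.7305052280426025)
```

View pics/crop2.png

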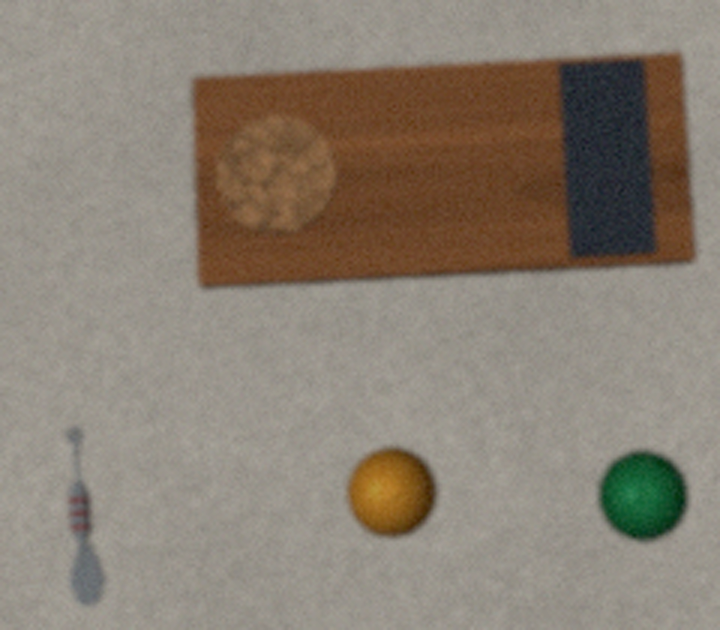

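The board is at (0.633, 0.023), turned about 1.7°, with the cork on its +y end. The spinner lies almost along x, with its eye at (185,265) and blade tip at (189,322). I'll set off for the reel.

```bash
python3 -m inch '[{"hand":8.7,"travel":[-1,-1,0],"spin":0.96},{"hand":8.7,"travel":[-2,-2,0],"spin":0.96},{"hand":8.7,"travel":[-4.4,-3.6,0],"spin":0},{"hand":8.7,"travel":[-4.4,-3.6,0],"spin":0},{"hand":8.7,"travel":[-4.4,-3.6,0],"spin":0},{"hand":8.7,"travel":[-4.4,-3.6,0],"spin":0},{"hand":8.7,"travel":[-4.4,-3.6,0],"spin":0},{"hand":8.7,"travel":[-4.4,-3.6,0],"spin":0},{"hand":8.7,"travel":[0,0,0],"spin":0}]'
cat >> h.py <<'E'
def go(x,y,z,yaw=None):
    """print tool-frame shift in cm and spin units to the TCP target"""
    s=read_state(); Rt=R.from_euler('xyz',s['ee_rot'],degrees=True)
    print('pos',s['ee_pos'].round(4),'rot',s['ee_rot'].round(2),'w',round(s['gripper_width'],4),'t',s['time'],'F',s['contact_force'].round(1))
    print('shift cm',(Rt.inv().apply(np.array([x,y,z])-s['ee_pos'])*100).round(2), 'spin',None if yaw is None else round(-(yaw-s['ee_rot'][2])/8,2))
E
python3 -c "
from h import *
go(.449,-.228,.15,-90)"
```

```text
time: 1.38
ee_pos: [0.4086, -0.2741, 0.2218]
ee_rot: [-179.9, -0.1, -90.6]
contact_force: [-0.6, -0.1, 0.1]
gripper_width: 0.0868
pos [ 0.4086 -0.2741  0.2218] rot [-1.7989e+02 -5.0000e-02 -9.0650e+01] w 0.0868 t 1.375 F [-0.6 -0.1  0.1]
shift cm [-4.66 -3.97  7.19] spin -0.08
```

```bash
python3 -m inch '[{"hand":8.7,"travel":[-2.3,-2,3.5],"spin":-0.08},{"hand":8.7,"travel":[-2.3,-2,3.5],"spin":0},{"hand":8.7,"travel":[0,0,0],"spin":0}]'
cat >> h.py <<'E'
def top_reel(c):
    return blobs(c,(0,0,0),(180,255,60),amin=1500,k=9)
E
python3 - <<'E'
from h import *
c=cap('wrist','w1.png'); go(.449,-.228,.15,-90)
for b in top_reel(c)[:6]: print(b[0].round(1),b[1],np.round(b[2][1],1),onplane(c,b[0],.032).round(4))
E
```

```text
time: 1.75
ee_pos: [0.4499, -0.2306, 0.1512]
ee_rot: [-179.8, -0.3, -90.0]
contact_force: [-1.0, 0.6, 0.4]
gripper_width: 0.087
pos [ 0.4503 -0.2319  0.1526] rot [-179.71   -0.39  -90.  ] w 0.0872 t 1.8 F [ 0.1 -1.3 -0.6]
shift cm [-0.4   0.14  0.25] spin 0.0
[321.1 388.4] 112897.0 [229. 639.] [[ 0.3    -0.2296  0.032 ]]
[320.3 228. ] 3800.0 [71. 68.] [[ 0.4518 -0.2291  0.032 ]]
[630.2  68.9] 1957.5 [181.  28.] [[ 0.6153 -0.5349  0.032 ]]
[308.6 106.9] 1755.5 [47.4 47.4] [[ 0.5449 -0.2204  0.032 ]]
```

View pics/w1.png

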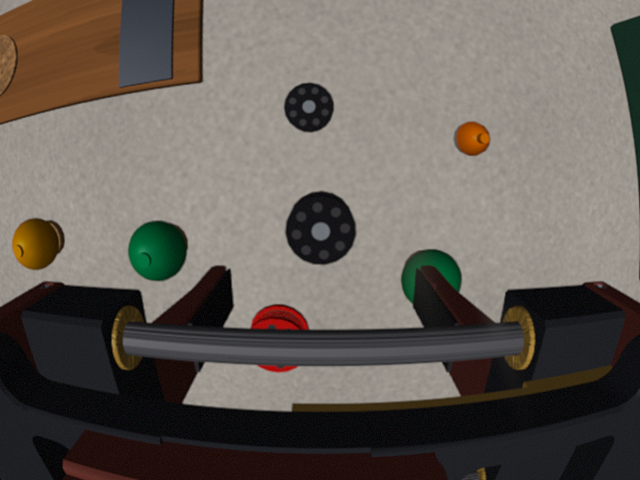

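The wrist view shows the reel at (320,228) → (0.452,-0.229), which agrees with the top view. Both fingers will clear the second green float and the red reel. I'll go down to it.

```bash
python3 -m inch '[{"hand":8.7,"travel":[-0.1,0,4],"spin":0},{"hand":8.7,"travel":[-0.1,0,4],"spin":0},{"hand":8.7,"travel":[0,0,3.5],"spin":0},{"hand":8.7,"travel":[0,0,1.5],"spin":0},{"hand":8.7,"travel":[0,0,0],"spin":0}]'; python3 -c "
from h import *
go(.451,-.229,.004,-90)"
```

```text
time: 2.42
ee_pos: [0.454, -0.243, 0.0267]
ee_rot: [-179.1, -1.0, -90.3]
contact_force: [0.3, 0.8, 0.3]
gripper_width: 0.0871
pos [ 0.454  -0.243   0.0267] rot [-179.12   -1.02  -90.28] w 0.0871 t 2.425 F [0.3 0.8 0.3]
shift cm [-1.44  0.34  2.24] spin -0.03
```

```bash
python3 -m inch '[{"hand":8.7,"travel":[-0.7,0.2,0],"spin":0},{"hand":8.7,"travel":[-0.7,0.1,0.6],"spin":0},{"hand":8.7,"travel":[0,0,0],"spin":0}]'; python3 -c "
from h import *
go(.451,-.229,.004,-90)"
```

```text
time: 2.8
ee_pos: [0.4527, -0.23, 0.0233]
ee_rot: [-178.9, -1.2, -90.3]
contact_force: [-0.1, 0.6, 0.8]
gripper_width: 0.0871
pos [ 0.4527 -0.23    0.0233] rot [-178.86   -1.2   -90.31] w 0.0871 t 2.8 F [-0.1  0.6  0.8]
shift cm [-0.14  0.21  1.93] spin -0.04
```

```bash
python3 -m inch '[{"hand":8.7,"travel":[-0.1,0.2,1.8],"spin":0},{"hand":5,"travel":[0,0,0],"spin":0},{"hand":5,"travel":[0,0,0],"spin":0},{"hand":5,"travel":[0,0,0],"spin":0},{"hand":5,"travel":[0,0,0],"spin":0}]'; python3 -c "
from h import *
go(.451,-.229,.004,-90)"
```

```text
time: 3.42
ee_pos: [0.4531, -0.2299, 0.0075]
ee_rot: [-178.6, -1.3, -90.2]
contact_force: [0.4, 0.2, -1.2]
gripper_width: 0.0548
pos [ 0.4531 -0.2299  0.0075] rot [-178.65   -1.35  -90.21] w 0.0548 t 3.425 F [ 0.4  0.2 -1.2]
shift cm [-0.09  0.22  0.34] spin -0.03
```

The reel is gripped at 55 mm wide. I'll lift it and carry it to the cork.

```bash
python3 -m inch '[{"hand":4.5,"travel":[0,0,-3],"spin":0},{"hand":4.5,"travel":[0,0,-5],"spin":0},{"hand":4.5,"travel":[0,0,-4],"spin":0},{"hand":4.5,"travel":[-4.6,-2.3,0],"spin":0},{"hand":4.5,"travel":[-4.6,-2.3,0],"spin":0},{"hand":4.5,"travel":[-4.6,-2.3,0],"spin":0},{"hand":4.5,"travel":[-4.6,-2.3,0],"spin":0}]'; python3 -c "
from h import *
go(.630,.123,.11,-90)"
```

```text
time: 4.3
ee_pos: [0.5457, -0.0427, 0.1311]
ee_rot: [-178.5, -1.4, -90.7]
contact_force: [0.9, 0.3, -0.3]
gripper_width: 0.0549
pos [ 0.5457 -0.0427  0.1311] rot [-178.45   -1.42  -90.69] w 0.0549 t 4.3 F [ 0.9  0.3 -0.3]
shift cm [-16.72  -8.18   1.92] spin -0.09
```

```bash
python3 -m inch '[{"hand":4.5,"travel":[-4.6,-2.3,0],"spin":-0.1},{"hand":4.5,"travel":[-4.6,-2.2,0],"spin":0},{"hand":4.5,"travel":[-4.6,-2.2,0],"spin":0},{"hand":4.5,"travel":[-2.5,-1.4,0],"spin":0},{"hand":4.5,"travel":[0,0,0],"spin":0}]'; python3 - <<'E'
from h import *
c=cap('wrist','w2.png'); go(.630,.123,.11,-88.3)
E
```

```text
time: 4.92
ee_pos: [0.6296, 0.1295, 0.1292]
ee_rot: [-178.4, -1.4, -89.6]
contact_force: [0.4, -0.7, -1.5]
gripper_width: 0.0551
pos [0.6288 0.1285 0.1291] rot [-178.48   -1.45  -89.65] w 0.0547 t 4.975 F [-0.5 -0.1 -1.4]
shift cm [ 0.5  -0.07  1.92] spin -0.17
```

View pics/w2.png

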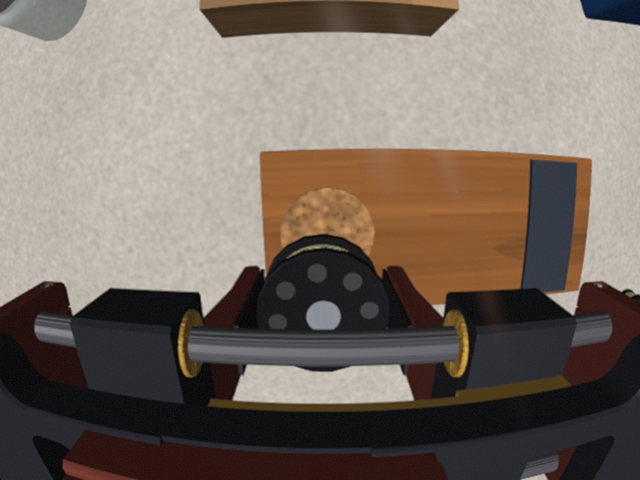

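The wrist view shows the reel in hand with its disc at (323,316) and the cork behind it at about (328,230). I'll fit the cork's visible arc and compare.

```bash
python3 - <<'E'
from h import *
from scipy.optimize import least_squares
c=cap('wrist'); s=c['s']
h=cv2.cvtColor(c['image'],cv2.COLOR_BGR2HSV)
print(h[230,330],h[210,350],h[200,450])
img=c['image'].astype(int); 
b=blobs(c,(0,0,0),(180,255,60),roi=(250,225,400,380),amin=500)
# cork: arc edge by saturation/brightness contrast
g=cv2.GaussianBlur(h,(9,9),0)
for lo,hi in [((10,80,130),(22,190,255)),]:
    pass
# radial edge search from rough centre, upper half
cen=np.array([328.,232.]); pts=[]
gr=cv2.GaussianBlur(c['image'],(7,7),0).astype(float)
for a in np.radians(np.arange(200,341,5)):
    r=np.arange(32,62); p=cen+np.c_[np.cos(a)*r,np.sin(a)*r]
    v=np.array([gr[int(round(y)),int(round(x)),:2].sum() for x,y in p]); d=np.abs(v[5:]-v[:-5]); k=d.argmax(); pts.append(p[k+2])
w=onplane(c,pts,.016)[:,:2]
f=least_squares(lambda q:np.hypot(*(w-q).T)-.036,w.mean(0)-[.03,0],loss='soft_l1',f_scale=.002)
print('cork',f.x,np.round(np.abs(f.fun*1000),1))
# disc
d=blobs(c,(0,0,110),(180,90,255),roi=(300,295,346,328),amin=100)
for q in d[:2]: print(q[0],q[1],cv2.boundingRect(q[3]))
z=s['ee_pos'][2]+.0245
print('reel', onplane(c,[[323,316]],z), s['ee_pos'])
E
```

```text
[ 15 133 148] [ 15 132 154] [ 14 163 149]
cork [0.62907811 0.12242043] [0.9 7.2 4.  9.  4.3 0.4 0.6 0.8 0.2 0.4 0.5 0.6 0.7 0.8 0.8 0.1 0.9 0.9
 0.8 0.  0.  0.1 0.9 1.  0.4 0.5 0.6 1.5 0.9]
[323.0934903  314.92197599] 722.0 (306, 301, 35, 27)
reel [[0.62475014 0.12911529 0.15356635]] [0.62878436 0.12848725 0.12906635]
```

```bash
python3 -m inch '[{"hand":4.5,"travel":[0.5,-0.4,3.5],"spin":-0.17},{"hand":4.5,"travel":[0,0,3],"spin":0},{"hand":4.5,"travel":[0,0,0],"spin":0}]'; python3 -c "
from h import *
go(.6325,.1225,.026,-88.3)"
```

```text
time: 5.4
ee_pos: [0.6324, 0.1164, 0.064]
ee_rot: [-178.6, -1.6, -88.5]
contact_force: [0.3, -0.2, -1.3]
gripper_width: 0.0548
pos [0.6324 0.1164 0.064 ] rot [-178.59   -1.58  -88.5 ] w 0.0548 t 5.4 F [ 0.3 -0.2 -1.3]
shift cm [-0.71  0.07  3.78] spin -0.03
```

```bash
python3 -m inch '[{"hand":4.5,"travel":[-0.8,0.1,1.5],"spin":0},{"hand":4.5,"travel":[-0.1,0,1.4],"spin":0},{"hand":4.5,"travel":[0,0,0],"spin":0}]'; python3 -c "
from h import *
go(.6325,.1225,.025,-88.3)"
```

```text
time: 5.78
ee_pos: [0.6326, 0.124, 0.0353]
ee_rot: [-178.4, -1.6, -88.6]
contact_force: [-0.9, -0.4, -1.4]
gripper_width: 0.0547
pos [0.6326 0.124  0.0353] rot [-178.45   -1.57  -88.6 ] w 0.0547 t 5.775 F [-0.9 -0.4 -1.4]
shift cm [0.12 0.05 1.03] spin -0.04
```

```bash
python3 -m inch '[{"hand":4.5,"travel":[0.1,0,0.9],"spin":0},{"hand":4.5,"travel":[0,0,0.2],"spin":0},{"hand":4.5,"travel":[0,0,0],"spin":0}]'; python3 -c "
from h import *
go(.6325,.1225,.025,-88.3)"
```

```text
time: 6.15
ee_pos: [0.6339, 0.1228, 0.0245]
ee_rot: [-178.3, -1.6, -88.6]
contact_force: [-0.5, 0.2, -0.3]
gripper_width: 0.0549
pos [0.6339 0.1228 0.0245] rot [-178.35   -1.57  -88.58] w 0.0549 t 6.15 F [-0.5  0.2 -0.3]
shift cm [ 0.03  0.14 -0.05] spin -0.03
```

```bash
python3 -m inch '[{"hand":7.5,"travel":[0,0,0],"spin":0},{"hand":7.5,"travel":[0,0,0],"spin":0},{"hand":7.5,"travel":[0,0,-2.5],"spin":0},{"hand":7.5,"travel":[0,0,-5],"spin":0},{"hand":7.5,"travel":[-2.5,4.5,-4],"spin":0},{"hand":7.5,"travel":[-3,5,0],"spin":0},{"hand":7.5,"travel":[-3,5,0],"spin":0},{"hand":7.5,"travel":[0,2,0],"spin":0}]'; python3 - <<'E'
from h import *
go(.43,.237,.12,-86)
c=cap('top','t2.png')
b=[b for b in blobs(c,(0,0,0),(180,255,45),(220,140,290,215),k=9)]
for q in b[:2]: print(q[0],q[1],onplane(c,q[0],.048-.006))
print(onplane(c,[[186.7,289.3],[184.7,265],[189.3,321.7]],.006))
a=cv2.resize(c['image'][120:340,160:400],None,fx=3,fy=3,interpolation=2); cv2.imwrite('pics/crop3.png',cv2.convertScaleAbs(a,alpha=1.6))
E
```

```text
time: 7.15
ee_pos: [0.4665, 0.2079, 0.1365]
ee_rot: [-177.8, -1.4, -88.8]
contact_force: [-0.2, -0.4, -0.2]
gripper_width: 0.0754
pos [0.4665 0.2079 0.1365] rot [-177.81   -1.41  -88.75] w 0.0754 t 7.15 F [-0.2 -0.4 -0.2]
shift cm [-3.03  3.65  1.44] spin -0.34
[250.08323058 175.21948212] 811.0 [[0.62847725 0.12137039 0.042     ]]
[[0.43253319 0.24016931 0.006     ]
 [0.47594202 0.24436292 0.006     ]
 [0.37545182 0.23477249 0.006     ]]
```

View pics/crop3.png

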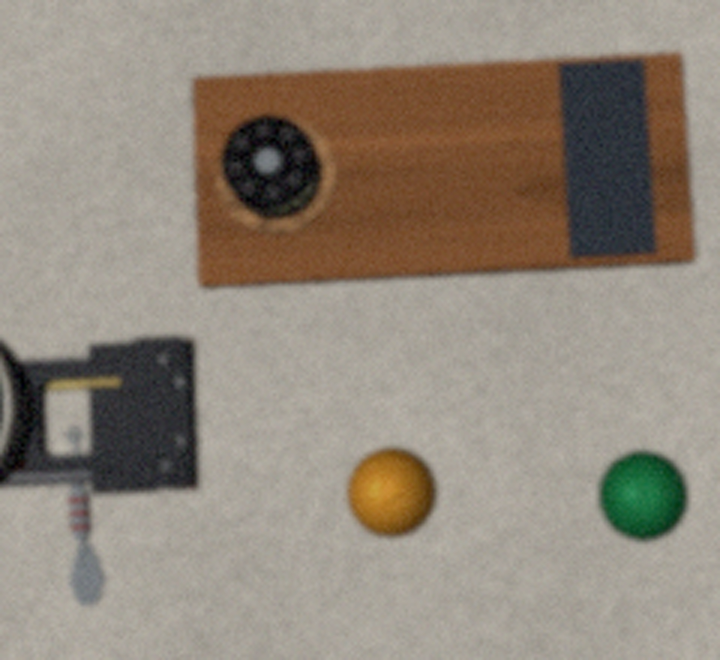

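The reel stands on the cork with its disc at crop (267,159). The spinner's body is at crop (80,512), about 5° off the x axis. I'll go above it and look from close by.

```bash
python3 -m inch '[{"hand":7.5,"travel":[-1.6,1.8,0.8],"spin":-0.53},{"hand":7.5,"travel":[-1.6,1.8,0.8],"spin":0},{"hand":7.5,"travel":[0,0,0],"spin":0}]'; python3 - <<'E'
from h import *
c=cap('wrist','w3.png');go(.431,.240,.10,-84.5); print(onplane(cap('top'),[[249,173]],.048))
E
```

```text
time: 7.58
ee_pos: [0.4286, 0.2374, 0.1193]
ee_rot: [-177.8, -1.6, -84.4]
contact_force: [-0.8, 0.3, 0.2]
gripper_width: 0.075
pos [0.43   0.2373 0.1197] rot [-177.72   -1.55  -84.4 ] w 0.0748 t 7.625 F [-0.1 -0.5  0.6]
shift cm [-0.31 -0.05  1.97] spin 0.01
[[0.63089553 0.12231374 0.048     ]]
```

View pics/w3.png

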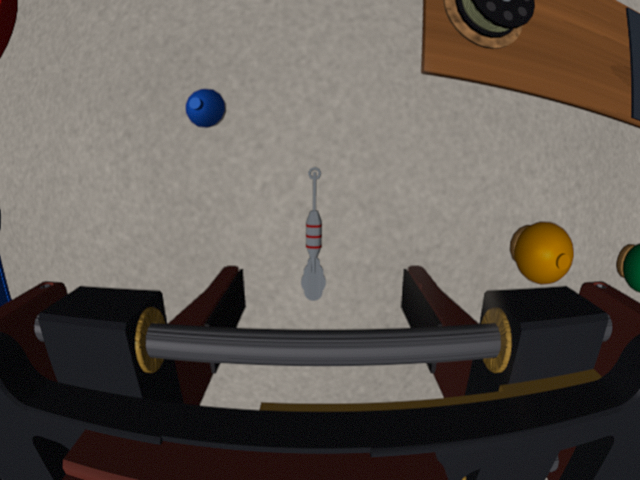

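The spinner shows its eye at (314,173), middle red band at (314,236) and blade tip at (314,299).

```bash
python3 - <<'E'
from h import *
c=cap('wrist')
b=blobs(c,(165,60,40),(180,255,255),(290,200,340,270),amin=3)+blobs(c,(0,80,40),(6,255,255),(290,200,340,270),amin=3)
for q in b: print(q[0],q[1])
w=onplane(c,[[314.5,173],[314,236],[314,299]],.006);print(w,np.degrees(np.arctan2(*(w[0]-w[2])[[1,0]])))
go(w[1,0],w[1,1],.005,-84.5)
E
```

```text
[311.51754386 249.94736842] 19.0
[313.82291667 239.76041667] 16.0
[313.   229.15] 20.0
[313.         239.44444444] 15.0
[313.29333333 250.06666667] 12.5
[[0.47933569 0.24530393 0.006     ]
 [0.43139007 0.24119463 0.006     ]
 [0.38000324 0.23652494 0.006     ]] 5.050676467564068
pos [0.431  0.2371 0.12  ] rot [-177.66   -1.53  -84.47] w 0.0752 t 7.725 F [ 0.3 -0.4  0. ]
shift cm [-0.71  0.39 11.48] spin 0.0
```

```bash
python3 -m inch '[{"hand":6,"travel":[-0.8,0.2,3.5],"spin":0},{"hand":5,"travel":[-0.3,0.1,3.5],"spin":0},{"hand":4,"travel":[-0.2,0,2],"spin":0},{"hand":4,"travel":[0,0,0],"spin":0}]'; python3 -c "
from h import *
go(.430,.241,.004,-84.5)"
```

```text
time: 8.22
ee_pos: [0.4391, 0.2477, 0.0298]
ee_rot: [-177.1, -1.4, -84.7]
contact_force: [-0.5, -0.9, 0.5]
gripper_width: 0.0413
pos [0.4391 0.2477 0.0298] rot [-177.13   -1.41  -84.7 ] w 0.0413 t 8.225 F [-0.5 -0.9  0.5]
shift cm [0.52 1.1  2.54] spin -0.03
```

```bash
python3 -m inch '[{"hand":4,"travel":[0.5,1.1,1.2],"spin":0},{"hand":4,"travel":[0,0.1,0.8],"spin":0},{"hand":4,"travel":[0,0,0],"spin":0}]'; python3 -c "
from h import *
go(.430,.241,.004,-84.5)"
```

```text
time: 8.6
ee_pos: [0.4331, 0.2414, 0.0112]
ee_rot: [-176.8, -1.3, -84.8]
contact_force: [0.2, -1.0, -0.3]
gripper_width: 0.04
pos [0.4331 0.2414 0.0112] rot [-176.81   -1.33  -84.81] w 0.04 t 8.6 F [ 0.2 -1.  -0.3]
shift cm [-0.    0.35  0.7 ] spin -0.04
```

```bash
python3 -m inch '[{"hand":4,"travel":[0,0.3,0.75],"spin":0},{"hand":0,"travel":[0,0,0],"spin":0},{"hand":0,"travel":[0,0,0],"spin":0},{"hand":0,"travel":[0,0,0],"spin":0}]'; python3 -c "
from h import *
go(.430,.241,.004,-84.5)"
```

```text
time: 9.1
ee_pos: [0.4325, 0.2419, 0.0045]
ee_rot: [-176.6, -1.3, -84.8]
contact_force: [0.6, 0.5, 0.1]
gripper_width: 0.0135
pos [0.4325 0.2419 0.0045] rot [-176.61   -1.27  -84.81] w 0.0135 t 9.1 F [0.6 0.5 0.1]
shift cm [0.06 0.26 0.04] spin -0.04
```

```bash
python3 -m inch '[{"hand":0,"travel":[0,0,0],"spin":0},{"hand":0,"travel":[0,0,-2],"spin":0},{"hand":0,"travel":[0,0,-5],"spin":0},{"hand":0,"travel":[0,0,-5],"spin":0},{"hand":0,"travel":[4.8,-2.5,0],"spin":0},{"hand":0,"travel":[4.8,-2.5,0],"spin":0},{"hand":0,"travel":[4.8,-2.5,0],"spin":0},{"hand":0,"travel":[4.8,-2.5,0],"spin":0},{"hand":0,"travel":[4.8,-2.5,0],"spin":0}]'; python3 -c "
from h import *
go(.638,-.077,.12,-88)"
```

```text
time: 10.22
ee_pos: [0.574, 0.0141, 0.1423]
ee_rot: [-176.5, -1.3, -84.3]
contact_force: [-0.1, -0.1, -0.6]
gripper_width: 0.0118
pos [0.574  0.0141 0.1423] rot [-176.52   -1.26  -84.32] w 0.0118 t 10.225 F [-0.1 -0.1 -0.6]
shift cm [ 9.65 -5.31  2.77] spin 0.46
```

```bash
python3 -m inch '[{"hand":0,"travel":[4.3,-2.5,1.3],"spin":0.46},{"hand":0,"travel":[4.3,-2.5,1.3],"spin":0},{"hand":0,"travel":[0,0,0],"spin":0}]'; python3 - <<'E'
from h import *
c=cap('wrist','w4.png');go(.638,-.077,.12,-88)
E
```

```text
time: 10.6
ee_pos: [0.6352, -0.0755, 0.1212]
ee_rot: [-176.3, -1.1, -88.4]
contact_force: [-0.6, 1.0, -0.8]
gripper_width: 0.0117
pos [ 0.6338 -0.0738  0.1213] rot [-176.33   -1.03  -88.3 ] w 0.0115 t 10.65 F [ 0.3  0.5 -0.5]
shift cm [ 0.33 -0.4   0.16] spin -0.04
```

View pics/w4.png

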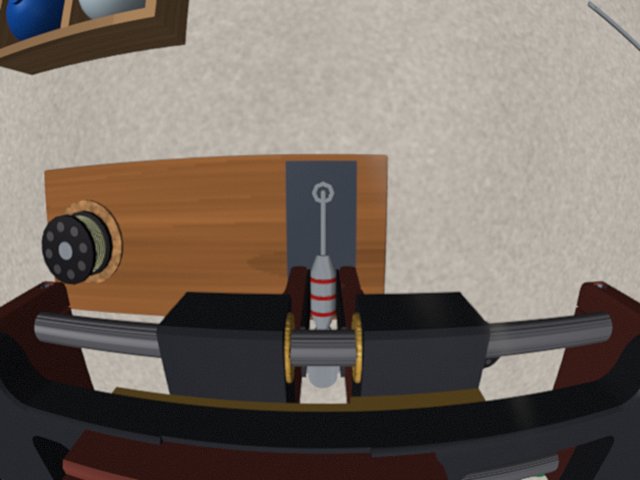

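The spinner is held straight: eye at (323,192), bands at about (323,297), lined up with the slate, whose far corners are at (286,162) and (355,162). I'll check the numbers and then lower it.

```bash
python3 - <<'E'
from h import *
c=cap('wrist');z=c['s']['ee_pos'][2]
print('slate far edge',onplane(c,[[286,162],[355,162],[287,265]],.016).round(4).tolist(),'spin',onplane(c,[[323,192],[323,297]],z+.0015).round(4).tolist())
go(.638,-.077,.06,-88)
E
python3 -m inch '[{"hand":0,"travel":[0.3,-0.2,2.5],"spin":0},{"hand":0,"travel":[0,0.1,2.5],"spin":0},{"hand":0,"travel":[0,0,0],"spin":0}]'; python3 -c "
from h import *
go(.638,-.077,.0205,-88)"
```

```text
slate far edge [[0.6931, -0.047, 0.016], [0.6946, -0.0973, 0.016], [0.6161, -0.0489, 0.016]] spin [[0.6781, -0.0724, 0.1228], [0.6291, -0.0738, 0.1228]]
pos [ 0.6329 -0.0724  0.1214] rot [-176.37   -1.    -88.24] w 0.0113 t 10.7 F [-0.3 -0.3 -0.5]
shift cm [ 0.37 -0.1   6.17] spin -0.03
time: 11.08
ee_pos: [0.6348, -0.0719, 0.0719]
ee_rot: [-176.4, -0.9, -88.0]
contact_force: [-0.7, 0.3, -0.5]
gripper_width: 0.0118
pos [ 0.6348 -0.0719  0.0719] rot [-176.43   -0.94  -88.03] w 0.0118 t 11.075 F [-0.7  0.3 -0.5]
shift cm [0.44 0.02 5.16] spin -0.0
```

```bash
python3 -m inch '[{"hand":0,"travel":[0.4,-0.1,2],"spin":0},{"hand":0,"travel":[0,0,1.8],"spin":0},{"hand":0,"travel":[0,0,0],"spin":0}]'; python3 -c "
from h import *
go(.6385,-.0755,.0205,-88)"
```

```text
time: 11.45
ee_pos: [0.6388, -0.0751, 0.0337]
ee_rot: [-176.3, -1.0, -87.9]
contact_force: [-0.0, 0.2, -1.4]
gripper_width: 0.0118
pos [ 0.6388 -0.0751  0.0337] rot [-176.33   -0.95  -87.91] w 0.0118 t 11.45 F [-0.   0.2 -1.4]
shift cm [0.02 0.12 1.32] spin 0.01
```

```bash
python3 -m inch '[{"hand":0,"travel":[0,0.1,1.1],"spin":0},{"hand":0,"travel":[0,0,0.2],"spin":0},{"hand":0,"travel":[0,0,0],"spin":0}]'; python3 -c "
from h import *
go(.6385,-.0755,.0205,-88)"
```

```text
time: 11.82
ee_pos: [0.6384, -0.0753, 0.0206]
ee_rot: [-176.4, -0.9, -87.9]
contact_force: [0.5, 0.3, 0.5]
gripper_width: 0.0117
pos [ 0.6384 -0.0753  0.0206] rot [-176.36   -0.94  -87.92] w 0.0117 t 11.825 F [0.5 0.3 0.5]
shift cm [ 0.02 -0.    0.01] spin 0.01
```

```bash
python3 -m inch '[{"hand":4,"travel":[0,0,0],"spin":0},{"hand":4,"travel":[0,0,0],"spin":0},{"hand":4,"travel":[0,0,-3],"spin":0},{"hand":8.7,"travel":[0,0,-5],"spin":0},{"hand":8.7,"travel":[0,4.5,-3.5],"spin":0},{"hand":8.7,"travel":[0.5,5,-1],"spin":0},{"hand":8.7,"travel":[0.5,5,0],"spin":0},{"hand":8.7,"travel":[0.5,4.5,0],"spin":0},{"hand":8.7,"travel":[0,0,0],"spin":0}]'; python3 - <<'E'
from h import *
c=cap('wrist','w5.png')
go(.433,-.091,.12,-88)
for b in blobs(c,(50,100,20),(90,255,255),(0,60,640,300),amin=300): print(b[0],b[1],onplane(c,b[0],.03))
E
```

```text
time: 12.95
ee_pos: [0.4389, -0.0967, 0.1378]
ee_rot: [-176.0, -1.1, -87.9]
contact_force: [0.3, 0.0, 0.4]
gripper_width: 0.0871
pos [ 0.4416 -0.0973  0.1384] rot [-175.79   -1.17  -87.88] w 0.087 t 13.0 F [ 0.3 -0.8  0.8]
shift cm [-0.69  0.97  1.76] spin 0.01
[311.28156547 250.9056144 ] 3351.5 [[ 0.43275926 -0.09011298  0.03      ]]
[563.58893224 273.44097674] 1153.5 [[ 0.4171468  -0.31946325  0.03      ]]
```

View pics/w5.png

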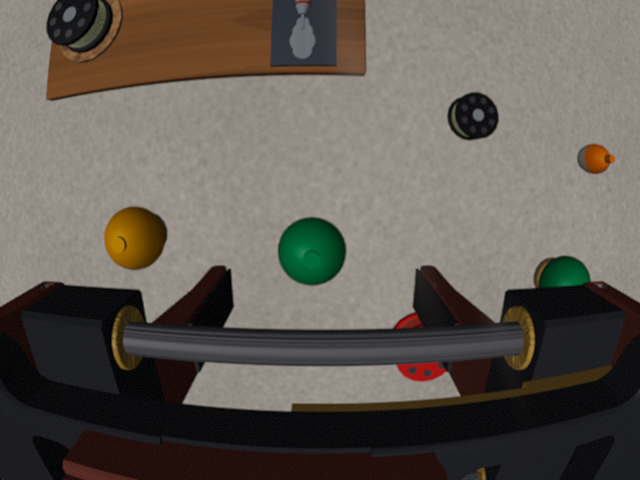

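The meant green float is at (311,251) → (0.433,-0.090), with amber well clear at (135,238). I'll descend on it in stages.

```bash
python3 -m inch '[{"hand":8.7,"travel":[-0.7,0.9,2.5],"spin":0},{"hand":8.7,"travel":[0,0.3,2.5],"spin":0},{"hand":8.7,"travel":[0,0,0],"spin":0}]'; python3 -c "
from h import *
go(.434,-.0902,.011,-88)"
```

```text
time: 13.38
ee_pos: [0.4403, -0.0933, 0.0885]
ee_rot: [-175.3, -1.4, -87.9]
contact_force: [0.5, 0.5, -0.1]
gripper_width: 0.0871
pos [ 0.4403 -0.0933  0.0885] rot [-175.27   -1.37  -87.9 ] w 0.0871 t 13.375 F [ 0.5  0.5 -0.1]
shift cm [-0.52  1.26  7.66] spin 0.01
```

```bash
python3 -m inch '[{"hand":8.7,"travel":[-0.4,1,1.7],"spin":0},{"hand":8.7,"travel":[0,0.4,2],"spin":0},{"hand":8.7,"travel":[0,0.2,2],"spin":0},{"hand":8.7,"travel":[0,0,0],"spin":0}]'; python3 -c "
from h import *
go(.434,-.0902,.011,-88)"
```

```text
time: 13.88
ee_pos: [0.4382, -0.0933, 0.0325]
ee_rot: [-174.7, -1.6, -87.8]
contact_force: [0.4, -0.2, 0.3]
gripper_width: 0.0868
pos [ 0.4382 -0.0933  0.0325] rot [-174.69   -1.59  -87.84] w 0.0868 t 13.875 F [ 0.4 -0.2  0.3]
shift cm [-0.39  0.6   2.09] spin 0.02
```

```bash
python3 -m inch '[{"hand":8.7,"travel":[-0.3,0.5,1],"spin":0},{"hand":8.7,"travel":[-0.1,0.2,1],"spin":0},{"hand":8.7,"travel":[0,0,0],"spin":0}]'; python3 -c "
from h import *
go(.434,-.0902,.011,-88)"
```

```text
time: 14.25
ee_pos: [0.4356, -0.0906, 0.0125]
ee_rot: [-174.5, -1.7, -87.8]
contact_force: [-0.4, -0.1, -0.1]
gripper_width: 0.0869
pos [ 0.4356 -0.0906  0.0125] rot [-174.45   -1.69  -87.83] w 0.0869 t 14.25 F [-0.4 -0.1 -0.1]
shift cm [-0.05  0.17  0.13] spin 0.02
```

```bash
python3 -m inch '[{"hand":4.5,"travel":[0,0.1,0.1],"spin":0},{"hand":4.5,"travel":[0,0,0],"spin":0},{"hand":4.5,"travel":[0,0,0],"spin":0},{"hand":4.5,"travel":[0,0,0],"spin":0},{"hand":4.5,"travel":[0,0,0],"spin":0}]'; python3 -c "
from h import *
go(.6335,.023,.12,-88)"
```

```text
time: 14.88
ee_pos: [0.4351, -0.0909, 0.012]
ee_rot: [-174.4, -1.7, -87.8]
contact_force: [-0.3, -0.1, -0.5]
gripper_width: 0.0508
pos [ 0.4351 -0.0909  0.012 ] rot [-174.39   -1.71  -87.84] w 0.0508 t 14.875 F [-0.3 -0.1 -0.5]
shift cm [-10.31 -21.25  -9.08] spin 0.02
```

```bash
python3 -m inch '[{"hand":4.5,"travel":[0,0,-2],"spin":0},{"hand":4.5,"travel":[0,0,-3.5],"spin":0},{"hand":4.5,"travel":[0,0,-3.5],"spin":0},{"hand":4.5,"travel":[-2,-3.8,0],"spin":0},{"hand":4.5,"travel":[-2,-4,0],"spin":0},{"hand":4.5,"travel":[-2,-4,0],"spin":0},{"hand":4.5,"travel":[-2,-4,0],"spin":0},{"hand":4.5,"travel":[-2,-3,0],"spin":0},{"hand":4.5,"travel":[0,0,0],"spin":0}]'; python3 - <<'E'
from h import *
c=cap('wrist','w6.png');go(.634,.023,.06,-88)
E
```

```text
time: 16.0
ee_pos: [0.6126, 0.0227, 0.1193]
ee_rot: [-174.5, -1.6, -88.0]
contact_force: [-0.8, 0.5, -1.8]
gripper_width: 0.0512
pos [0.6108 0.0221 0.1188] rot [-174.64   -1.65  -87.98] w 0.0511 t 16.05 F [ 0.2 -0.  -0.5]
shift cm [-0.18 -1.76  6.07] spin 0.0
```

View pics/w6.png

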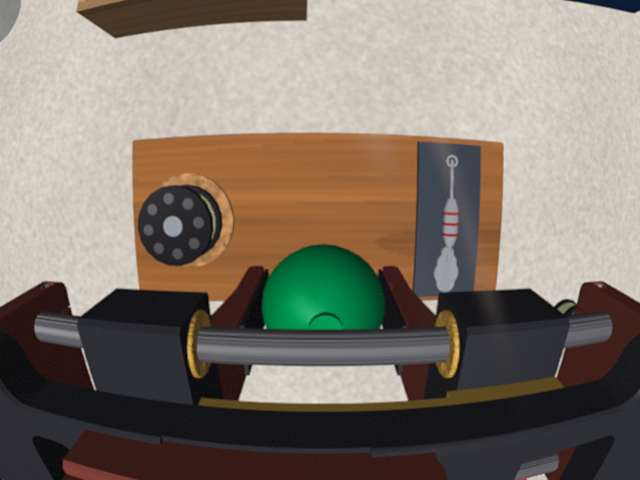

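The wrist view shows the whole board, corners at about (133,142), (502,143), (497,300) and (140,299). The spinner is on the slate with bands at (451,222), the reel is on the cork with its disc at (173,226), and the green float is in the hand.

```bash
python3 - <<'E'
from h import *
c=cap('wrist')
w=onplane(c,[[133,142],[502,143],[497,300],[140,299]],.012);print(w.round(4).tolist(),w.mean(0))
print('slate',onplane(c,[[417,143],[481,146],[475,296],[415,295]],.016).mean(0),'spin',onplane(c,[[451,222]],.028),'eye,tip',onplane(c,[[452,161],[446,291]],.02).tolist(),'reel',onplane(c,[[173,226]],.048))
go(.634,.0225,.06,-88)
E
```

```text
[[0.6899, 0.1729, 0.012], [0.6997, -0.1233, 0.012], [0.5683, -0.1314, 0.012], [0.5612, 0.1701, 0.012]] [0.62977762 0.02206927 0.012     ]
slate [ 0.63380017 -0.07796676  0.016     ] spin [[ 0.63471714 -0.07434041  0.028     ]] eye,tip [[0.6802208456498234, -0.07559452035491966, 0.020000000000000018], [0.5794281452513687, -0.07879599120096567, 0.020000000000000018]] reel [[0.62808135 0.12230608 0.048     ]]
pos [0.6095 0.0215 0.1186] rot [-174.72   -1.66  -88.01] w 0.0508 t 16.1 F [-1.3 -0.7 -1. ]
shift cm [-0.19 -1.9   6.06] spin -0.0
```

```bash
python3 -m inch '[{"hand":4.5,"travel":[-0.1,-1.7,2.5],"spin":0},{"hand":4.5,"travel":[0,0,2.5],"spin":0},{"hand":4.5,"travel":[0,0,0],"spin":0}]'; python3 -c "
from h import *
go(.6345,.022,.0245,-88)"
```

```text
time: 16.48
ee_pos: [0.6266, 0.0197, 0.0689]
ee_rot: [-175.0, -1.7, -88.1]
contact_force: [0.1, 0.2, -1.4]
gripper_width: 0.0511
pos [0.6266 0.0197 0.0689] rot [-174.98   -1.67  -88.12] w 0.0511 t 16.475 F [ 0.1  0.2 -1.4]
shift cm [-0.34 -0.4   4.48] spin -0.02
```

```bash
python3 -m inch '[{"hand":4.5,"travel":[-0.3,-0.5,1.8],"spin":0},{"hand":4.5,"travel":[0,0,1.5],"spin":0},{"hand":4.5,"travel":[0,0,0],"spin":0}]'; python3 -c "
from h import *
go(.6345,.022,.0245,-88)"
```

```text
time: 16.85
ee_pos: [0.6342, 0.0212, 0.0358]
ee_rot: [-175.0, -1.7, -88.2]
contact_force: [-0.1, 0.1, -0.1]
gripper_width: 0.0509
pos [0.6342 0.0212 0.0358] rot [-174.95   -1.68  -88.19] w 0.0509 t 16.85 F [-0.1  0.1 -0.1]
shift cm [-0.11  0.06  1.12] spin -0.02
```

```bash
python3 -m inch '[{"hand":4.5,"travel":[-0.1,0,0.8],"spin":0},{"hand":4.5,"travel":[0,0,0.25],"spin":0},{"hand":4.5,"travel":[0,0,0],"spin":0}]'; python3 -c "
from h import *
go(.6345,.022,.0242,-88)"
```

```text
time: 17.23
ee_pos: [0.6357, 0.022, 0.0252]
ee_rot: [-174.9, -1.7, -88.2]
contact_force: [-1.2, -1.0, -1.3]
gripper_width: 0.051
pos [0.6357 0.022  0.0252] rot [-174.89   -1.68  -88.18] w 0.051 t 17.225 F [-1.2 -1.  -1.3]
shift cm [-0.01  0.12  0.09] spin -0.02
```

```bash
python3 -m inch '[{"hand":4.5,"travel":[0,0.1,0.15],"spin":0},{"hand":4.5,"travel":[0,0,0],"spin":0}]'; python3 -c "
from h import *
go(.6345,.022,.0242,-88)"
```

```text
time: 17.48
ee_pos: [0.6352, 0.022, 0.0242]
ee_rot: [-174.8, -1.7, -88.2]
contact_force: [-0.3, -0.6, -0.7]
gripper_width: 0.0513
pos [0.6352 0.022  0.0242] rot [-174.83   -1.69  -88.18] w 0.0513 t 17.475 F [-0.3 -0.6 -0.7]
shift cm [-0.01  0.07 -0.01] spin -0.02
```

```bash
python3 -m inch '[{"hand":6.8,"travel":[0,0,0],"spin":0},{"hand":6.8,"travel":[0,0,0],"spin":0},{"hand":6.8,"travel":[0,0,-2],"spin":0},{"hand":6.8,"travel":[0,0,-4],"spin":0},{"hand":6.8,"travel":[0,0,-5],"spin":0},{"hand":6.8,"travel":[5.5,1.5,0],"spin":0},{"hand":6.8,"travel":[5.5,1.5,0],"spin":0},{"hand":6.8,"travel":[5.5,1.5,0],"spin":0},{"hand":6.8,"travel":[5.5,1.5,0],"spin":0},{"hand":6.8,"travel":[5.5,1.5,0],"spin":0}]'; python3 -c "
from h import *
go(.526,-.3547,.12,-88)"
```

```text
time: 18.73
ee_pos: [0.5627, -0.2565, 0.1515]
ee_rot: [-174.0, -2.0, -87.7]
contact_force: [0.2, -0.4, -0.1]
gripper_width: 0.068
pos [ 0.5627 -0.2565  0.1515] rot [-174.01   -1.97  -87.68] w 0.068 t 18.725 F [ 0.2 -0.4 -0.1]
shift cm [9.55 4.41 3.03] spin 0.04
```

```bash
python3 -m inch '[{"hand":6,"travel":[4.8,2.2,1],"spin":0},{"hand":6,"travel":[4.6,2,1],"spin":0},{"hand":6,"travel":[0,0,0],"spin":0}]'; python3 - <<'E'
from h import *
c=cap('wrist','w7.png');go(.526,-.3547,.12,-88)
for b in blobs(c,(3,120,60),(18,255,255),(200,150,440,300),amin=100): print(b[0],b[1],onplane(c,b[0],.02))
c=cap('top','t3.png')
for b in blobs(c,(50,100,30),(90,255,255),(260,120,400,230)): print('green',b[0],b[1],onplane(c,b[0],.042))
E
```

```text
time: 19.1
ee_pos: [0.526, -0.3612, 0.1357]
ee_rot: [-173.7, -2.3, -88.0]
contact_force: [-0.2, 0.5, -0.5]
gripper_width: 0.0598
pos [ 0.5266 -0.3595  0.136 ] rot [-173.65   -2.26  -87.89] w 0.0597 t 19.15 F [ 0.2 -0.3 -0.2]
shift cm [-0.54  0.21  1.56] spin 0.01
[308.90267765 246.2964298 ] 971.0 [[ 0.52646449 -0.35492876  0.02      ]]
green [306.04170528 171.12295335] 539.5 [[0.63369361 0.0230738  0.042     ]]
```

View pics/w7.png

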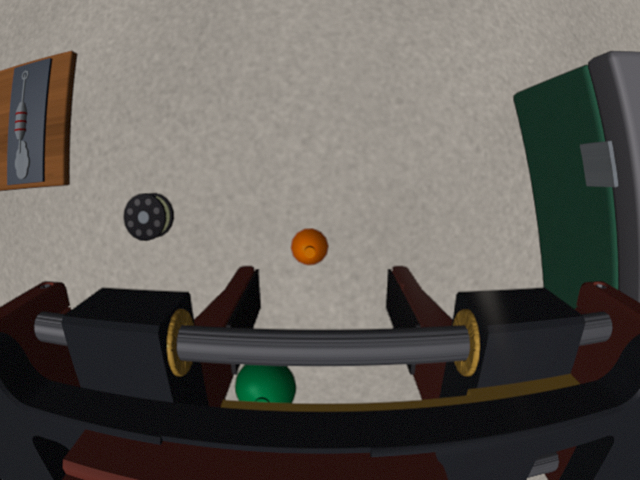

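The orange bobber is at (309,246) → (0.5265,-0.355). The top camera puts the placed float at (0.634, 0.023), on target. I'll go down on the bobber.

```bash
python3 -m inch '[{"hand":6,"travel":[-0.4,0.8,2.8],"spin":0},{"hand":6,"travel":[-0.2,0.5,2.8],"spin":0},{"hand":6,"travel":[0,0.3,2],"spin":0},{"hand":6,"travel":[0,0,0],"spin":0}]'; python3 -c "
from h import *
go(.5275,-.355,.006,-88)"
```

```text
time: 19.7
ee_pos: [0.5233, -0.3493, 0.0611]
ee_rot: [-173.4, -2.3, -87.4]
contact_force: [-0.7, 0.5, 0.1]
gripper_width: 0.0598
pos [ 0.5233 -0.3493  0.0611] rot [-173.42   -2.32  -87.42] w 0.0598 t 19.7 F [-0.7  0.5  0.1]
shift cm [0.36 0.25 5.54] spin 0.07
```

```bash
python3 -m inch '[{"hand":6,"travel":[0.4,0,2.2],"spin":0},{"hand":6,"travel":[0.1,0.1,2],"spin":0},{"hand":6,"travel":[0,0,0],"spin":0}]'; python3 -c "
from h import *
go(.5275,-.355,.006,-88)"
```

```text
time: 20.08
ee_pos: [0.5307, -0.3555, 0.02]
ee_rot: [-173.2, -2.5, -87.3]
contact_force: [0.5, -0.5, 1.2]
gripper_width: 0.0597
pos [ 0.5307 -0.3555  0.02  ] rot [-173.22   -2.48  -87.25] w 0.0597 t 20.075 F [ 0.5 -0.5  1.2]
shift cm [-0.12  0.48  1.35] spin 0.09
```

```bash
python3 -m inch '[{"hand":6,"travel":[-0.1,0.5,1.3],"spin":0},{"hand":6,"travel":[0,0,0],"spin":0}]'; python3 -c "
from h import *
go(.5275,-.355,.006,-88)"
python3 -m inch '[{"hand":2,"travel":[0,0,0],"spin":0},{"hand":2,"travel":[0,0,0],"spin":0},{"hand":2,"travel":[0,0,0],"spin":0},{"hand":2,"travel":[0,0,0],"spin":0}]'
```

```text
time: 20.32
ee_pos: [0.5276, -0.3554, 0.0064]
ee_rot: [-173.2, -2.5, -87.2]
contact_force: [-0.0, 0.8, 0.5]
gripper_width: 0.0602
pos [ 0.5276 -0.3554  0.0064] rot [-173.17   -2.52  -87.23] w 0.0602 t 20.325 F [-0.   0.8  0.5]
shift cm [-0.04  0.01  0.04] spin 0.1
time: 20.82
ee_pos: [0.5283, -0.3562, 0.0078]
ee_rot: [-173.1, -2.6, -87.3]
contact_force: [0.9, 0.0, -0.6]
gripper_width: 0.0283
```

```bash
python3 -m inch '[{"hand":2,"travel":[0,0,-2],"spin":0},{"hand":2,"travel":[0,0,-5],"spin":0},{"hand":2,"travel":[0,-1,-5],"spin":0},{"hand":2,"travel":[-5.5,-1.6,-1],"spin":0},{"hand":2,"travel":[-5.5,-1.6,0],"spin":0},{"hand":2,"travel":[-5.5,-1.6,0],"spin":0},{"hand":2,"travel":[-5.5,-1.6,0],"spin":0},{"hand":2,"travel":[-5.5,-1.6,0],"spin":0},{"hand":2,"travel":[-5.5,-1.6,0],"spin":0},{"hand":2,"travel":[-5.5,-1.6,0],"spin":0}]'; python3 -c "
from h import *
go(.630,.1225,.12,-88)"
```

```text
time: 22.08
ee_pos: [0.621, 0.0442, 0.153]
ee_rot: [-172.1, -3.1, -87.9]
contact_force: [0.4, -0.4, -0.3]
gripper_width: 0.0282
pos [0.621  0.0442 0.153 ] rot [-172.1    -3.08  -87.85] w 0.0282 t 22.075 F [ 0.4 -0.4 -0.3]
shift cm [-7.96 -0.78  3.01] spin 0.02
```

```bash
python3 -m inch '[{"hand":2,"travel":[-4,-0.6,1],"spin":0},{"hand":2,"travel":[-3.7,0,1],"spin":0},{"hand":2,"travel":[0,0,0],"spin":0}]'; python3 - <<'E'
from h import *
c=cap('wrist','w8.png');go(.630,.1225,.0565,-88)
E
```

```text
time: 22.45
ee_pos: [0.6284, 0.1272, 0.1344]
ee_rot: [-171.7, -3.0, -87.6]
contact_force: [0.4, 0.3, -0.3]
gripper_width: 0.0282
pos [0.629  0.1259 0.135 ] rot [-171.68   -3.07  -87.64] w 0.0283 t 22.5 F [ 0.2  0.2 -0.3]
shift cm [-0.08  1.05  7.79] spin 0.05
```

View pics/w8.png

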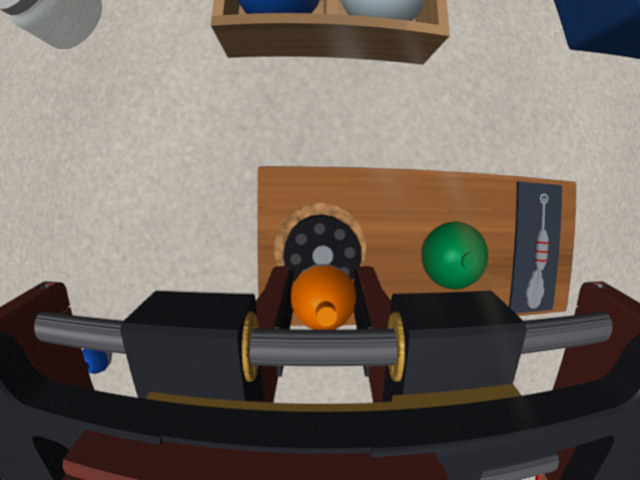

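The bobber is in the hand, ball at (323,297) and stem at (326,317). The reel's disc is at (322,257), and the float and spinner are standing as placed.

```bash
python3 - <<'E'
from h import *
c=cap('wrist');s=c['s'];z=s['ee_pos'][2]
print('tcp',s['ee_pos'],'reel',onplane(c,[[322,257]],.048))
print('stem',onplane(c,[[326,316]],z+.034)-s['ee_pos'],'ball',onplane(c,[[323,297]],z+.010)-s['ee_pos'])
E
```

```text
tcp [0.62895041 0.12592105 0.13502264] reel [[0.62982473 0.12196176 0.048     ]]
stem [[-0.00360169  0.00055278  0.034     ]] ball [[-0.0023954   0.00045633  0.01      ]]
```

```bash
python3 -m inch '[{"hand":2,"travel":[0,0.3,2.5],"spin":0},{"hand":2,"travel":[0,0.2,2],"spin":0},{"hand":2,"travel":[0,0,0],"spin":0}]'; python3 -c "
from h import *
go(.632,.1217,.0565,-88)"
```

```text
time: 22.92
ee_pos: [0.6327, 0.1179, 0.0929]
ee_rot: [-171.4, -3.1, -88.0]
contact_force: [-0.5, -0.2, -0.3]
gripper_width: 0.0285
pos [0.6327 0.1179 0.0929] rot [-171.39   -3.14  -87.96] w 0.0285 t 22.925 F [-0.5 -0.2 -0.3]
shift cm [-0.59  0.6   3.56] spin 0.0
```

```bash
python3 -m inch '[{"hand":2,"travel":[-0.6,0.4,1.5],"spin":0},{"hand":2,"travel":[-0.1,0.2,1.2],"spin":0},{"hand":2,"travel":[0,0,0],"spin":0}]'; python3 -c "
from h import *
go(.632,.1217,.0565,-88)"
```

```text
time: 23.3
ee_pos: [0.6318, 0.122, 0.0655]
ee_rot: [-171.2, -3.1, -88.1]
contact_force: [-0.1, 0.4, -0.0]
gripper_width: 0.028
pos [0.6318 0.122  0.0655] rot [-171.23   -3.14  -88.09] w 0.028 t 23.3 F [-0.1  0.4 -0. ]
shift cm [-0.02  0.12  0.89] spin -0.01
```

```bash
python3 -m inch '[{"hand":2,"travel":[0,0.1,0.7],"spin":0},{"hand":2,"travel":[0,0,0.2],"spin":0},{"hand":2,"travel":[0,0,0],"spin":0}]'; python3 -c "
from h import *
go(.632,.1217,.0558,-88)"
```

```text
time: 23.68
ee_pos: [0.6327, 0.1217, 0.0563]
ee_rot: [-171.2, -3.1, -88.1]
contact_force: [0.3, 0.1, 0.8]
gripper_width: 0.0283
pos [0.6327 0.1217 0.0563] rot [-171.18   -3.14  -88.07] w 0.0283 t 23.675 F [0.3 0.1 0.8]
shift cm [-0.    0.08  0.04] spin -0.01
```

```bash
python3 -m inch '[{"hand":2,"travel":[0,0.05,0.05],"spin":0},{"hand":5.5,"travel":[0,0,0],"spin":0},{"hand":5.5,"travel":[0,0,0],"spin":0},{"hand":5.5,"travel":[0,0,-1.5],"spin":0},{"hand":5.5,"travel":[0,0,-4],"spin":0},{"hand":5.5,"travel":[0,0,-5],"spin":0},{"hand":5.5,"travel":[0,5,-3],"spin":0},{"hand":5.5,"travel":[0,5,0],"spin":0},{"hand":5.5,"travel":[0,0,0],"spin":0}]'; python3 - <<'E'
from h import *
c=cap('wrist','w9.png'); t=cap('top'); go(.5,.1,.2)
a=c['image']; b=cv2.convertScaleAbs(cv2.resize(t['image'][100:340,100:420],None,fx=2,fy=2),alpha=1.6)
cv2.imwrite('pics/fin.png',np.vstack([cv2.resize(a[0:300],None,fx=.9,fy=.9),cv2.resize(b,(576,324))]))
for n,lo,hi,roi,z in [('green',(50,100,30),(90,255,255),(260,120,400,230),.042),('amber',(12,120,50),(28,255,255),(260,260,320,310),.03),('blue',(100,120,40),(130,255,255),(120,220,160,260),.02),('orange',(3,165,110),(16,255,255),(225,130,280,205),.068),('disc',(0,0,0),(180,255,40),(225,145,285,205),.042)]:
    for q in blobs(t,lo,hi,roi,20)[:2]: print(n,q[0].round(1),q[1],onplane(t,q[0],z).round(4))
for q in blobs(c,(3,165,100),(12,255,255),(0,0,640,300),100): print('wrist orange',q[0],q[1],onplane(c,q[0],.066))
E
```

```text
time: 24.8
ee_pos: [0.5105, 0.1247, 0.1831]
ee_rot: [-170.8, -3.1, -88.1]
contact_force: [0.6, -0.4, 0.7]
gripper_width: 0.0548
pos [0.5159 0.1252 0.1844] rot [-170.48   -3.04  -88.12] w 0.0546 t 24.9 F [ 1.7 -0.3 -0.4]
shift cm [ 2.54  1.41 -1.68] spin None
green [306.3 171.3] 555.0 [[0.6333 0.0226 0.042 ]]
amber [290.  283.7] 572.0 [[0.4377 0.0544 0.03  ]]
orange [244.6 169. ] 59.5 [[0.6326 0.1266 0.068 ]]
disc [250.1 175.1] 763.5 [[0.6287 0.1213 0.042 ]]
disc [269.8 202. ] 85.0 [[0.5799 0.0871 0.042 ]]
```

View pics/fin.png

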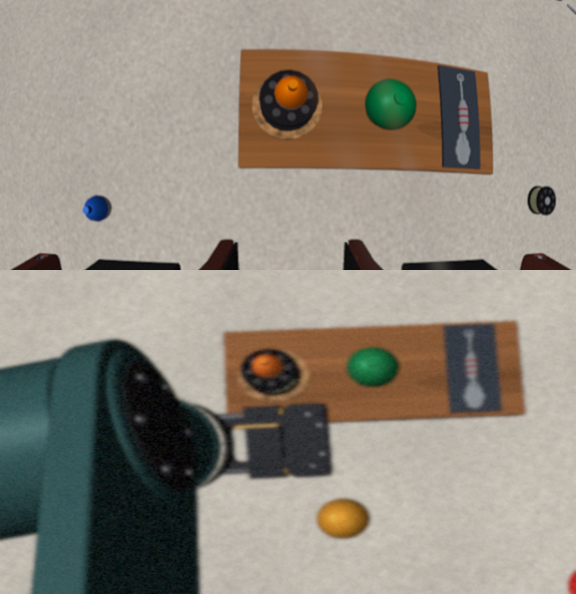

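The final view shows the bobber standing on the reel, the float mid-board, the spinner along the slate, and the amber float and blue bobber in place. The orange mask was only partial, so I'll check the bobber's centring properly.

```bash
python3 - <<'E'
from h import *
for n in ('wrist','top'):
    c=cap(n); h=cv2.cvtColor(c['image'],cv2.COLOR_BGR2HSV)
    roi=(280,70,380,170) if n=='wrist' else (232,150,275,195)
    print(n,h[105,323] if n=='wrist' else h[170,246])
    for q in blobs(c,(5,190,70),(16,255,255),roi,30,5)[:2]: print(' orange',q[0],q[1],cv2.boundingRect(q[3]),onplane(c,q[0],.066))
    for q in blobs(c,(0,0,0),(180,120,70),roi,100,15)[:1]:
        x,y,w,hh=cv2.boundingRect(q[3]); print(' reel',x,y,w,hh,'topflange centre',onplane(c,[[x+w/2,y+hh/2]],.045))
E
```

```text
wrist [ 16 241 212]
 orange [323.38940171 110.71811966] 975.0 (305, 93, 37, 36) [[0.63062326 0.12225226 0.066     ]]
 reel 289 86 65 67 topflange centre [[0.62838358 0.12263872 0.045     ]]
top [ 13 213 110]
 orange [246.99782845 170.07600434] 153.5 (240, 163, 15, 16) [[0.63124327 0.12286756 0.066     ]]
 reel 234 159 33 34 topflange centre [[0.62626953 0.12017267 0.045     ]]
```

```bash
python3 -c "
from h import *
print(manip.finish_job())"
```

```text
the job is handed in; nothing more can be done
None
```

I dressed the board and handed the job in at about 25 s of the 96 s allowed; `finish_job` gave no verdict.

The reel is on the cork with the orange bobber on top, the spinner lies along the slate, and the green float stands in the middle of the board.

| Item | Where it ended (x, y in m) | Target (x, y in m) | Limit |
|---|---|---|---|
| Reel | (0.629, 0.122) | cork at (0.6295, 0.1225) | 12 mm |
| Orange bobber | (0.631, 0.1225) | reel axis, about 2–3 mm off | 10 mm |
| Green float | (0.633, 0.023) | board middle at (0.632, 0.0225) | 15 mm |
| Spinner | (0.635, -0.074) | slate at (0.634–0.636, -0.075 to -0.078) | 15 mm |

- **Spinner:** it lies along the slate to within a few degrees; this position was measured just before the float was placed, and the last pictures showed it unmoved.
- **Green float:** the fingers opened only once its foot was within about 0.5 mm of the board.
- **Left alone:** the amber float moved about 1 mm between pictures, within measuring noise. At the end the arm hid the blue bobber from the top camera, so I only confirmed by eye in the wrist view that it was in its place; the arm never went near it.
- **Disagreements:**
  - The cameras differed by 2–5 mm on some points. The last top-view estimate puts the reel at (0.626, 0.120), about 4 mm from the cork's centre and about 6 mm from the bobber. It is less reliable because the bobber partly hid the reel.
  - The tool drifted to about 9° of tilt by the end. I corrected position at every step, and each part was set down at nearly the tilt it was gripped at.

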